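# Start the glue timer and hold the frame corner square

### The arm

A 7-joint arm with a two-finger parallel gripper is mounted at the origin on the work surface. World frame = base frame: x ahead of the robot, y to its left, z up, the work surface at z = 0. Lengths are in m, angles in rad, forces in N, time in s.
With the tool pointing down it reaches from about 0.35 to 0.9 m from the base axis. Payload 7.2 kg.
Tool frame: the origin (TCP) lies at the very end of the fingers, on their centre line; the grasp point (between the pads) lies 19 mm behind it; z points along the fingers, y is the line along which they close (so a half turn about z gives the same grasp; the last joint's range is limited). The gripper opens to 85 mm and grips with 20 to 120 N. Pads are 22 mm wide; open, the fingers measure 114 mm over their backs; the gripper's body (76 mm by 85 mm) begins 54 mm behind the grasp point. The pads swing forward as they close: fully open they stand 13 mm farther back than shut.
Start: joints at [1.095, 0.411, -0.013, 1.596, 0.006, 1.134, -0.082], TCP at [0.248, -0.574, 0.231] pointing down, gripper open.
Joint ranges: [-2.95, 2.95], [-0.29, 1.99], [-1.47, 1.44], [0.14, 2.54], [-1.03, 4.17], [0.13, 1.85], [-2.86, 2.86]. Speed limits (rad/s): [2.39, 2.39, 3.01, 3.01, 3.14, 3.14, 3.14].

### API

Orientations are given as a unit quaternion [w, x, y, z].
In Python, from station import env, optics gives the robot as it stands. The module is installed in compiled form; this text tells all that it offers.
- The arm moves only by the tool move_arm, never from a script. Its argument "targets" is a list of rows, each a list of 5 numbers: the shift along the tool's x, y, z each as a share of 0.08 m, from -1 to 1, then the turn about the tool's z as a share of pi rad, from -1 to 1, then the gripper command: -1 is fully open, 1 is shut, values between are in proportion. In form: [[x, y, z, yaw, claw], ...]. A call has 1 to 10 rows; each row is the pose to reach, as a shift and turn from the pose commanded when the call began, along the tool's axes at that moment, turning the shorter way round; what a row does not reach only later rows make up. A row lasts 1/12 s, in which the tool goes at most 41.7 mm and 7.16 degrees, less where a joint would pass 70% of its speed; a pose out of reach is approached as far as the arm can. A call with a number of a shift or a turn outside -1 to 1 is refused whole. A call with a gripper value outside its range is refused whole. The fingers move at their own pace and stop on an object; the grip force is fixed at half the most. Time passes only in rows, so rows that repeat a pose let the fingers close. It gives the time, the measured TCP pose, the force, the opening and the grip force at its end, in the units of the state.
- env.sense(): the state, without advancing time (a new reading comes with each control period).
- optics.read_camera(name): name is "scene" or "top" or "wrist"; returns (picture, depth): 480x640x3 uint8, red, green, blue; 480x640 float32, m along the optical axis (not along the pixel's ray), 0 where there is no reading.
- optics.get_calibration(name): a dict with "vfov" (degrees; the focal length in pixels is half the picture's height over the tangent of half this angle, whatever the lens; pixels are square), "cx", "cy" (the principal point, pixels), "dist_coeffs" ([k1, k2, p1, p2, k3] as OpenCV has them; the pictures are not rectified), "rvec" (rotation vector, rad) and "tvec" (3), from world to camera coordinates, as OpenCV has them. Camera axes: x right, y down, z forward; pixel columns grow to the right and rows downward; lengths in m; the calibration is good to about 2 mm. A picture is of the moment at which its call begins: read the wrist's pose just before it. get_calibration takes no time and is no camera call; for the wrist camera it gives the pose at the moment of the call.
- env.hand_in(): hands the job in; it is judged then, once.
The state is a dict: "clock": time; "q": joint angles; "qvel": joint speeds; "joint_torque": joint torques, N m; "ee_pos": TCP position; "eef_rot": TCP orientation; "force": force on the tool from outside, world axes, zero at the start; "ft_torque": the same for the moment, N m; "opening": finger opening in m; "finger_force": force on a finger pad.
Only numpy, scipy, OpenCV 4.12 (cv2) and the standard library are available. Lean on these libraries where they do the work, as an engineer would, in place of code of your own. Each camera call takes 0.05 s, during which the arm holds its last target. There are 200 camera calls.

### The job

The glued corner of the little wooden frame sags inward and has to be held square while it sets. Start the timer by pressing its three round keys fully in, one at a time and letting each come back up: the smallest, then the middle-sized, then the largest. Then take the aluminium square by its wooden grip, push it flat along the bench into the inside of the corner until its two outer edges lie flush against both battens and the sagging batten is fully square, and finish while still gripping it and pressing it there, without letting go; leave the tin, offcut, brass disc and bottle where they are.

Things in the scene. Friction and masses are not known exactly. Their poses are not given: they have to be found in the camera images.
- key_small (a joint): Travel in m of the smallest key, 14 mm across: 0 up, 0.006 fully in. It springs back; fully in takes 4 N straight down.
- key_middle (a joint): The same for the middle-sized key, 22 mm across.
- key_large (a joint): The same for the largest key, 32 mm across.
- key_small_top (a point): Centre of the top face of the smallest key, on the grey timer fixed on the bench (150 x 75 x 20 mm). The three keys stand in one row along y of this point, 48 mm apart, in any order, each in a low round collar; press straight down.
- key_middle_top (a point): Centre of the top face of the middle-sized key.
- key_large_top (a point): Centre of the top face of the largest key.
- square_grip (a point): Middle of the square's upright wooden grip, 40 mm above its underside. The grip is 20 mm thick along x, 90 mm long along y, and stands from 14 to 58 mm above the underside. x: level, across the grip, towards the square's outer corner, which lies 85 mm along x from here. z: up. About 60 N of grip holds it well; much more makes it creep.
- seat (a point): Point 40 mm above the bench, fixed to the frame, where point square_grip lies when the square is fully home in the squared corner; their axes then coincide. x: level, into the corner along its middle line; the inside corner is 85 mm along x from here and the battens run back from it at 45 degrees to either side of -x. z: up.
- plate: Fixed wooden batten of the frame corner, 190 x 30 mm, 24 mm high, on the -y side of the seat (its inner face runs from the inside corner along -x-y of the seat's axes). Origin on the bench directly under the seat point.
- stud_end (a point): Top inner edge of the free end of the stud, 24 mm above the bench. The stud is the other wooden batten of the frame corner, 160 x 30 mm, 24 mm high, on the +y side of the seat; it turns about an upright dowel at its corner end.
- stud (a joint): Angle in rad by which the stud sags inward from square: 0 is square, and there it meets a firm stop; about 0.08 at rest (its free end then stands some 13 mm inward). It springs back inward when not held: pushing it square takes about 3 to 4 N at its free end.
- square: Aluminium square (0.35 kg), flat: two legs 140 mm long (outer edges), 25 mm wide, 14 mm thick, at a right angle, running back from the outer corner at 45 degrees to either side of -x; a brace with the grip joins them. The very corner is notched out by 12 mm. Origin on its underside, under the middle of the grip; axes as point square_grip.
- tin: Bystander: open dark tin, 72 mm across, 75 mm high, standing loose. Origin under its centre.
- offcut: Bystander: loose wooden offcut, 90 x 40 x 22 mm. Origin under its centre.
- disc: Bystander: loose flat brass disc, 44 mm across, 6 mm thick. Origin under its centre.
- bottle: Bystander: loose bottle, 62 mm across, 200 mm high, off to the left. Origin under its centre.
Mind the look-alikes: they are no part of the job. Leave any turquoise look-alike of the part that bears stud_end alone. Several things have the shape of the square; the one meant has the colours described above.

How it is judged:
On the way, in this order (a step that is already met when the one before it is completed fails the run):
1. the smallest key alone is pressed in (value of joint key_small above 0.0045 m and value of joint each of key_middle, key_large below 0.002 m), for 0.05 s.
2. the middle-sized key alone is pressed in (value of joint key_middle above 0.0045 m and value of joint each of key_small, key_large below 0.002 m), for 0.05 s.
3. the largest key alone is pressed in (value of joint key_large above 0.0045 m and value of joint each of key_small, key_middle below 0.002 m), for 0.05 s.
4. the square is pressed home against both battens (contact force between the fingers and square above 2 N and contact force between square and plate above 1 N and contact force between square and stud above 1 N and horizontal distance between square_grip and seat below 0.003 m and height (world z) of square below 0.004 m and angle between square's own z axis and vertical below 0.04 rad and angle between the x axis of square and the x axis of seat, either way round below 0.025 rad and value of joint stud below 0.015 rad and value of joint each of key_small, key_middle, key_large below 0.002 m), for 0.3 s.
At the end, for the whole second after the job is handed in: The fingers are on the square (over 2 N) and it presses on both battens with over 1 N each; it lies on the bench (within 4 mm, tilt under 0.04 rad), within 3 mm and 0.025 rad of its seat, and the sagging batten is within 0.015 rad of square; all keys are up (all of step 4); the arm keeps its last pose, push and grip.
It fails at once if two keys are pressed together (value of joint each of key_small, key_middle above 0.003 m or value of joint each of key_small, key_large above 0.003 m or value of joint each of key_middle, key_large above 0.003 m).
It fails at once if a bystander is pushed away or knocked over (distance of any of tin, offcut, disc, bottle from where it was at the start of the episode above 0.025 m or angle between any of tin, bottle's own z axis and vertical above 0.5 rad).
It also fails if it takes over 58 s, if anything falls off the work surface, if the arm or the gripper's body presses on something with over 40 N, if the wrist force passes 120 N, or if a joint passes its speed limit or range.

## Working session

There is one attempt and no reset: what is moved stays moved. The work goes in short steps, Python scripts to look and compute and a tool call to move; the robot and the scene stay as the last step left them, time stands still between calls to the robot, and variables do not carry over. Pictures are saved under pics/ and viewed, at most 10 in all, crops included, and the job is handed in when it is done.

Besides the shell and the picture viewer there is one more tool, called after "Emit:" in YAML: its name, and indented under it one key for each argument. move_arm: Moves the arm, as the interface text tells. Its arguments: {"type":"object","properties":{"targets":{"type":"array","items":{"type":"array","items":{"type":"number"}}}},"required":["targets"]}

```bash
mkdir -p pics
cat > h.py <<'E'
import numpy as np, cv2
from station import env, optics
def cal(n):
    c=optics.get_calibration(n); f=240/np.tan(np.radians(c["vfov"])/2)
    K=np.array([[f,0,c["cx"]],[0,f,c["cy"]],[0,0,1]]); R=cv2.Rodrigues(np.array(c["rvec"],float))[0]
    return K,np.array(c["dist_coeffs"],float),R,np.array(c["tvec"],float).ravel()
def ray(C,px):
    K,d,R,t=C; u=cv2.undistortPoints(np.array(px,float).reshape(-1,1,2),K,d).reshape(-1,2)
    return -R.T@t, np.c_[u,np.ones(len(u))]@R
def onz(C,px,z):
    o,D=ray(C,px); return o+D*((z-o[2])/D[:,2])[:,None]
def proj(C,P):
    return cv2.projectPoints(np.array(P,float).reshape(-1,1,3),cv2.Rodrigues(C[2])[0],C[3],C[0],C[1])[0].reshape(-1,2)
def snap(n):
    C=cal(n); im,d=optics.read_camera(n); cv2.imwrite(f"pics/{n}_{env.sense()['clock']:.2f}.png",im[:,:,::-1]); np.savez(f"{n}.npz",im=im,d=d,K=C[0],dc=C[1],R=C[2],t=C[3]); return C,im,d
def load(n):
    z=np.load(n+".npz"); return (z["K"],z["dc"],z["R"],z["t"]),z["im"],z["d"]
E
python3 - <<'E'
from h import *
for n in("top","scene","wrist"):
    C,im,d=snap(n); print(n,-C[2].T@C[3],C[2][2],C[0][0,0])
s=env.sense();print(s)
E
ls pics
```

```text
top [0.54242714 0.10272957 0.9952485 ] [ 0.02642725  0.01038668 -0.99959678] 460.94760657134697
scene [ 1.21926139 -0.04596152  0.89262129] [-0.60612285  0.15477727 -0.78016606] 503.2032308432275
wrist [ 0.31334712 -0.54424798  0.37300614] [-0.25824536 -0.11057257 -0.95973071] 403.54121131709223
{'clock': 0.15, 'q': array([ 1.09479789,  0.41174834, -0.01271934,  1.59683116,  0.00558845,
        1.13427551, -0.08221146]), 'qvel': array([-0.00041894, -0.00133043, -0.00141731, -0.00257008, -0.00172189,
        0.00020757,  0.00128753]), 'joint_torque': array([ 1.93158688e-03, -6.01036334e+01,  6.83017205e-01, -2.99648613e+01,
        1.39007421e-02,  7.79247028e-03, -8.28276882e-06]), 'ee_pos': array([ 0.24770186, -0.57342215,  0.23063459]), 'eef_rot': array([-5.92447418e-04,  9.79282881e-01,  2.02496080e-01, -1.59274851e-04]), 'force': array([-0.27328404, -0.12497355, -0.49405332]), 'ft_torque': array([0.00643134, 0.01134826, 0.04824254]), 'finger_force': 0.0, 'opening': 0.08560025191332717}
scene_0.10.png
top_0.05.png
wrist_0.15.png
```

View pics/top_0.05.png

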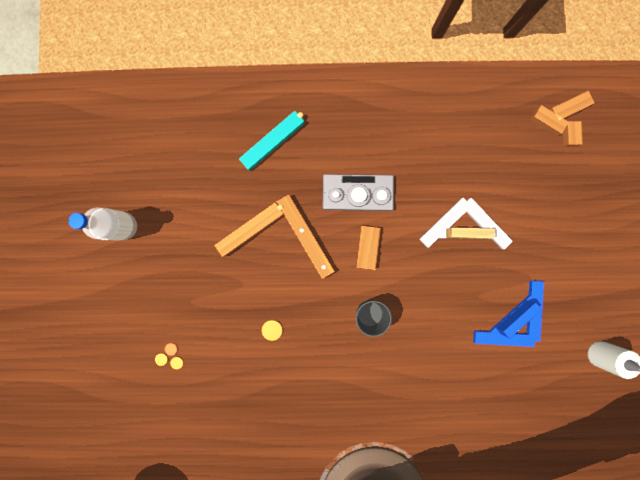

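View pics/scene_0.10.png

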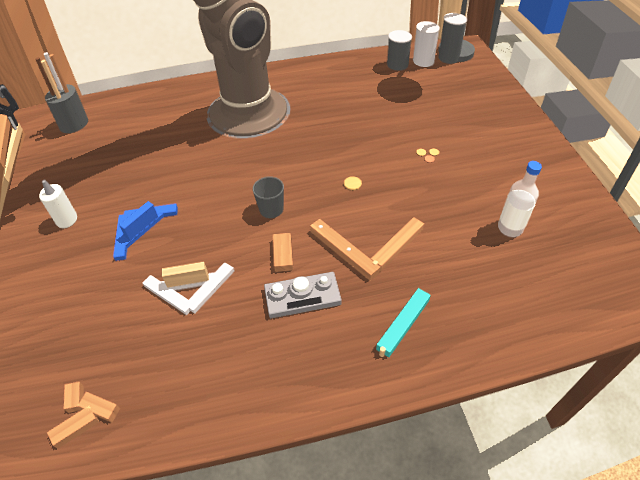

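The square meant is the silver one with the wooden grip, top view (466,225); the blue one at (515,320) is a look-alike. The timer is at (358,192). The wooden frame has its stud from (222,248) to (285,205) and its plate, with screws, from (283,198) to (328,275). The turquoise batten at (272,140) is a look-alike. I'll confirm this in one crop.

Run:
```python
from h import *
C,im,d=load("top")
cv2.imwrite("pics/crop1.png",cv2.resize(im[165:315,315:525,::-1],None,fx=3.8,fy=3.8,interpolation=cv2.INTER_CUBIC))
g=cv2.cvtColor(im,cv2.COLOR_RGB2GRAY)
hsv=cv2.cvtColor(im,cv2.COLOR_RGB2HSV)
def blobs(m,x0,y0,x1,y1,name,z,mn=20):
    mm=np.zeros_like(m);mm[y0:y1,x0:x1]=m[y0:y1,x0:x1]
    for c in cv2.findContours(mm,cv2.RETR_EXTERNAL,cv2.CHAIN_APPROX_NONE)[0]:
        if cv2.contourArea(c)<mn: continue
        r=cv2.minAreaRect(c); b=cv2.boxPoints(r); print(name,cv2.contourArea(c),"ctr px",np.round(r[0],1),"wh",np.round(r[1],1),"world",onz(C,[r[0]],z)[0].round(4),"corners",onz(C,b,z)[:,:2].round(3).tolist())
sat=hsv[...,1];V=hsv[...,2]
wh=((sat<40)&(V>200)).astype(np.uint8)
blobs(wh,320,170,398,214,"key",0.03)
blobs(wh,410,190,520,255,"sq",0.014)
wood=((hsv[...,0]>8)&(hsv[...,0]<28)&(V>190)&(sat>60)).astype(np.uint8)
blobs(wood,440,220,500,245,"grip",0.058)
blobs(wood,210,190,340,285,"frame",0.024)
blobs(wood,350,220,385,275,"offcut",0.022)
blobs(wood,255,315,290,345,"disc",0.006)
blobs((V<90).astype(np.uint8),350,295,395,340,"tin",0.075,200)
# heights by depth
u,v=np.meshgrid(np.arange(640),np.arange(480))
o,D=ray(C,np.c_[u.ravel(),v.ravel()]); P=(o+D*d.ravel()[:,None]).reshape(480,640,3); np.save("P.npy",P)
for px in [(336,195),(359,195),(381,195),(345,205),(470,233),(446,215),(307,240),(250,228),(368,247),(374,304)]: print(px,P[px[1],px[0]].round(4))
```

```text
key 1597.0 ctr px [357.5 191.5] wh [33. 67.] world [0.6588 0.0236 0.03  ] corners [[0.695, 0.093], [0.692, -0.048], [0.623, -0.046], [0.626, 0.095]]
sq 1286.0 ctr px [465.5 239.5] wh [65.6 66. ] world [ 0.5537 -0.2059  0.014 ] corners [[0.557, -0.106], [0.653, -0.211], [0.55, -0.306], [0.455, -0.201]]
grip 429.5 ctr px [470. 233.] wh [10. 48.] world [ 0.5663 -0.2016  0.058 ] corners [[0.577, -0.153], [0.575, -0.251], [0.555, -0.251], [0.557, -0.152]]
frame 2291.0 ctr px [272.5 255.6] wh [90.4 90.6] world [0.5278 0.2051 0.024 ] corners [[0.563, 0.336], [0.658, 0.17], [0.493, 0.075], [0.398, 0.24]]
offcut 749.0 ctr px [367.9 247.8] wh [19.2 42.8] world [0.5403 0.0038 0.022 ] corners [[0.498, 0.03], [0.588, 0.017], [0.582, -0.023], [0.493, -0.01]]
disc 325.0 ctr px [271. 330.] wh [20. 20.] world [0.3682 0.2132 0.006 ] corners [[0.39, 0.234], [0.389, 0.191], [0.346, 0.192], [0.347, 0.235]]
tin 590.0 ctr px [373.  318.5] wh [31.8 31.8] world [0.3995 0.002  0.075 ] corners [[0.4, 0.047], [0.444, 0.001], [0.399, -0.043], [0.355, 0.003]]
(336, 195) [0.651  0.0694 0.042 ]
(359, 195) [0.6501 0.0216 0.0414]
(381, 195) [ 0.6493 -0.0241  0.0407]
(345, 205) [0.632  0.0499 0.0189]
(470, 233) [ 0.5663 -0.2015  0.0583]
(446, 215) [ 0.6068 -0.1655  0.0141]
(307, 240) [0.5592 0.1317 0.0274]
(250, 228) [0.5869 0.2517 0.0249]
(368, 247) [0.5419 0.0033 0.0204]
(374, 304) [ 0.4197 -0.0084  0.0056]
```

View pics/crop1.png

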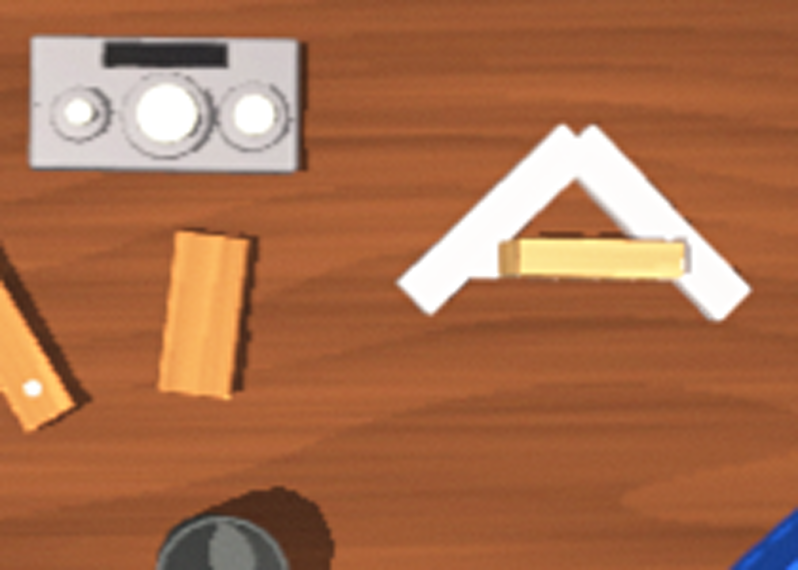

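The crop shows the keys, left to right: smallest (79,112), largest (165,112), middle-sized (254,115). The white-silver square with the yellow wooden grip is at (590,255) and fits the description. Now I'll move to the keys.

Emit:
move_arm:
  targets:
    - [1,-0.69,0,-0.37,1]
    - [1,-0.69,0,-0.37,1]
    - [1,-0.69,0,-0.37,1]
    - [1,-0.69,0,-0.37,1]
    - [1,-0.69,0,-0.37,1]
    - [1,-0.69,0,-0.37,1]
    - [1,-0.69,0,-0.37,1]
    - [1,-0.69,0,-0.37,1]
    - [1,-0.69,0,-0.37,1]
    - [1,-0.69,0,-0.37,1]

```text
clock: 0.98
ee_pos: [0.2992, -0.4912, 0.231]
eef_rot: [-0.0, 0.705, 0.709, 0.0]
force: [0.2, 0.4, -0.3]
opening: -0.0
finger_force: 0.0
```

Emit:
move_arm:
  targets:
    - [1,0.63,0,0,1]
    - [1,0.63,0,0,1]
    - [1,0.63,0,0,1]

```text
clock: 1.23
ee_pos: [0.3535, -0.4057, 0.2312]
eef_rot: [-0.0, 0.705, 0.709, 0.002]
force: [0.0, 1.2, 0.7]
opening: 0.0002
finger_force: 0.0
```

Emit:
move_arm:
  targets:
    - [1,0.63,0,0,1]
    - [1,0.63,0,0,1]
    - [1,0.63,0,0,1]

```text
clock: 1.48
ee_pos: [0.4039, -0.3252, 0.2315]
eef_rot: [-0.0, 0.705, 0.709, 0.001]
force: [0.9, 0.5, 0.5]
opening: 0.0001
finger_force: 0.0
```

Emit:
move_arm:
  targets:
    - [1,0.63,0,0,1]
    - [1,0.63,0,0,1]
    - [1,0.63,0,0,1]

```text
clock: 1.73
ee_pos: [0.4541, -0.2451, 0.2316]
eef_rot: [-0.0, 0.705, 0.709, 0.002]
force: [0.8, 1.3, -0.5]
opening: 0.0
finger_force: 0.0
```

Emit:
move_arm:
  targets:
    - [1,0.63,0,0,1]
    - [1,0.63,0,0,1]
    - [1,0.63,0,0,1]

```text
clock: 1.98
ee_pos: [0.5041, -0.1648, 0.2316]
eef_rot: [-0.0, 0.705, 0.709, 0.002]
force: [-0.7, 0.9, 0.4]
opening: 0.0
finger_force: 0.0
```

Emit:
move_arm:
  targets:
    - [1,0.63,0,0,1]
    - [1,0.63,0,0,1]
    - [1,0.63,0,0,1]

```text
clock: 2.23
ee_pos: [0.5542, -0.0846, 0.2315]
eef_rot: [-0.001, 0.705, 0.709, 0.002]
force: [0.1, 1.6, 0.9]
opening: 0.0001
finger_force: 0.0
```

Emit:
move_arm:
  targets:
    - [1,0.63,0,0,1]
    - [1,0.63,0,0,1]
    - [1,0.63,0,0,1]

```text
clock: 2.48
ee_pos: [0.6041, -0.0044, 0.2313]
eef_rot: [-0.001, 0.705, 0.709, 0.002]
force: [-0.4, 1.4, 0.0]
opening: 0.0004
finger_force: 0.0
```

Emit:
move_arm:
  targets:
    - [1,0.63,0,0,1]
    - [1,0.63,0,0,1]
    - [1,0.63,0,0,1]
    - [1,0.63,0,0,1]

```text
clock: 2.82
ee_pos: [0.653, 0.0736, 0.2305]
eef_rot: [-0.001, 0.705, 0.709, 0.001]
force: [-0.5, -0.0, 0.2]
opening: -0.0003
finger_force: 0.0
```

```bash
python3 - <<'E'
from h import *
C,im,d=snap("wrist"); print(env.sense()['ee_pos'],-C[2].T@C[3])
print("proj keys",proj(C,[[.652,.070,.041],[.651,.0225,.041],[.650,-.0255,.041],[.653,.0736,.2305]]).round(0).tolist())
E
ls pics
```

```text
[0.65241191 0.07056693 0.23046151] [0.65276761 0.14549868 0.37321645]
proj keys [[308.0, 215.0], [307.0, 268.0], [305.0, 317.0], [309.0, 313.0]]
crop1.png
scene_0.10.png
top_0.05.png
wrist_0.15.png
wrist_2.87.png
```

View pics/wrist_2.87.png

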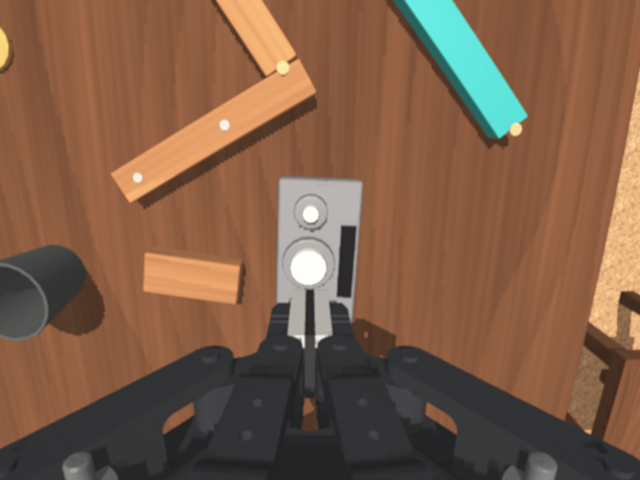

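The wrist view shows the small key at (311,214) and the large at (308,267), both within about 3 px of prediction. The offcut is at (193,278) and the frame is upper left. I'll go down on the small key.

Emit:
move_arm:
  targets:
    - [0,0,0.5,0,1]
    - [0,0,1,0,1]
    - [0,0,1,0,1]
    - [0,0,1,0,1]

```text
clock: 3.2
ee_pos: [0.6508, 0.0662, 0.1498]
eef_rot: [-0.001, 0.708, 0.706, -0.002]
force: [1.5, 0.2, 0.9]
opening: -0.0001
finger_force: 0.0
```

Emit:
move_arm:
  targets:
    - [0,0,0.5,0,1]
    - [0,0,1,0,1]
    - [0,0,1,0,1]
    - [0,0,1,0,1]

```text
clock: 3.53
ee_pos: [0.6524, 0.0676, 0.0723]
eef_rot: [-0.0, 0.708, 0.707, -0.001]
force: [0.9, -0.1, 1.2]
opening: -0.0002
finger_force: 0.0
```

Emit:
move_arm:
  targets:
    - [0,0,0.2,0,1]
    - [0,0,0.3,0,1]
    - [0,0,0.36,0,1]
    - [0,0,0.4,0,1]
    - [0,0,0.43,0,1]
    - [0,0,0.43,0,1]

```text
clock: 4.03
ee_pos: [0.6535, 0.0684, 0.038]
eef_rot: [0.001, 0.707, 0.707, 0.001]
force: [0.5, -0.9, 3.6]
opening: -0.0001
finger_force: 1.5
```

Emit:
move_arm:
  targets:
    - [0,0,0.03,0,1]
    - [0,0,0.05,0,1]
    - [0,0,0.05,0,1]

```text
clock: 4.28
ee_pos: [0.6537, 0.0684, 0.0359]
eef_rot: [0.001, 0.707, 0.707, 0.001]
force: [-3.5, -1.8, 18.8]
opening: -0.0002
finger_force: 9.2
```

Emit:
move_arm:
  targets:
    - [0,0,-0.4,0,1]
    - [0,0,-0.5,0,1]
    - [-0.3,0,-0.5,0,1]
    - [-0.59,-0.01,-0.5,0,1]
    - [-0.59,-0.01,-0.5,0,1]

```text
clock: 4.7
ee_pos: [0.6519, 0.0147, 0.073]
eef_rot: [0.001, 0.709, 0.705, -0.001]
force: [-0.7, -1.3, -0.6]
opening: 0.0
finger_force: 0.0
```

Emit:
move_arm:
  targets:
    - [-0.3,0,0,0,1]
    - [-0.59,-0.01,0,0,1]
    - [-0.59,-0.01,0,0,1]
    - [-0.59,-0.01,0,0,1]
    - [-0.59,-0.01,0,0,1]

```text
clock: 5.12
ee_pos: [0.6508, -0.0254, 0.073]
eef_rot: [-0.0, 0.707, 0.707, 0.0]
force: [-0.3, -0.3, 0.5]
opening: -0.0002
finger_force: 0.0
```

Emit:
move_arm:
  targets:
    - [0,0,0.25,0,1]
    - [0,0,0.35,0,1]
    - [0,0,0.42,0,1]
    - [0,0,0.47,0,1]
    - [0,0,0.5,0,1]
    - [0,0,0.52,0,1]
    - [0,0,0.52,0,1]

```text
clock: 5.7
ee_pos: [0.6504, -0.0245, 0.0356]
eef_rot: [0.0, 0.707, 0.707, -0.0]
force: [-15.8, 0.8, 34.2]
opening: -0.0003
finger_force: 16.7
```

Emit:
move_arm:
  targets:
    - [0,0,-0.4,0,1]
    - [0,0,-0.5,0,1]
    - [0.3,0,-0.5,0,1]
    - [0.59,0.01,-0.5,0,1]
    - [0.59,0.01,-0.5,0,1]
    - [0.59,0.01,-0.5,0,1]
    - [0.59,0.01,-0.5,0,1]

```text
clock: 6.28
ee_pos: [0.6518, 0.0212, 0.0713]
eef_rot: [0.0, 0.707, 0.707, -0.0]
force: [0.3, 0.2, -0.4]
opening: -0.0001
finger_force: 0.0
```

Emit:
move_arm:
  targets:
    - [0,0,0.25,0,1]
    - [0,0,0.35,0,1]
    - [0,0,0.42,0,1]
    - [0,0,0.45,0,1]
    - [0,0,0.48,0,1]
    - [0,0,0.5,0,1]
    - [0,0,0.5,0,1]

```text
clock: 6.87
ee_pos: [0.6513, 0.0197, 0.0355]
eef_rot: [0.001, 0.708, 0.706, -0.001]
force: [-15.3, -3.9, 33.9]
opening: -0.0001
finger_force: 17.4
```

Emit:
move_arm:
  targets:
    - [0,0,-0.5,0,1]
    - [0,0,-1,0,1]
    - [0,0,-1,0,1]

```text
clock: 7.12
ee_pos: [0.656, 0.0217, 0.1195]
eef_rot: [0.004, 0.708, 0.707, 0.004]
force: [1.0, 0.4, 1.0]
opening: -0.0001
finger_force: 0.0
```

Emit:
move_arm:
  targets:
    - [-0.5,-0.18,-0.5,0,-1]
    - [-0.92,-0.35,-1,0,-1]
    - [-0.92,-0.35,-1,0,-1]
    - [-0.92,-0.35,-1,0,-1]

```text
clock: 7.45
ee_pos: [0.6249, -0.0586, 0.1962]
eef_rot: [0.004, 0.71, 0.704, 0.001]
force: [1.3, -0.2, 0.1]
opening: 0.0483
finger_force: 0.0
```

Emit:
move_arm:
  targets:
    - [-0.5,-0.18,0,0,-1]
    - [-0.92,-0.35,0,0,-1]
    - [-0.92,-0.35,0,0,-1]
    - [-0.92,-0.35,0,0,-1]

```text
clock: 7.78
ee_pos: [0.5946, -0.1292, 0.1907]
eef_rot: [0.0, 0.709, 0.705, -0.001]
force: [0.6, 1.7, -0.1]
opening: 0.0852
finger_force: 0.0
```

Emit:
move_arm:
  targets:
    - [-0.5,-0.18,0,0,-1]
    - [-0.92,-0.35,0,0,-1]
    - [-0.92,-0.35,0,0,-1]
    - [-0.92,-0.35,0,0,-1]
    - [-0.92,-0.35,0,0,-1]

```text
clock: 8.2
ee_pos: [0.5681, -0.1981, 0.1911]
eef_rot: [-0.0, 0.707, 0.707, 0.001]
force: [0.6, 0.3, -0.0]
opening: 0.0854
finger_force: 0.0
```

Run:
```python
from h import *
C,im,d=snap("wrist"); print(env.sense()['ee_pos'],env.sense()['eef_rot'])
cv2.imwrite("pics/w2.png",im[:,:,::-1])
hsv=cv2.cvtColor(im,cv2.COLOR_RGB2HSV)
print(proj(C,[[.5763,-.2018,.058],[.556,-.2018,.058],[.566,-.153,.058],[.566,-.25,.058]]).round(0).tolist())
```

```text
[ 0.56834667 -0.19740498  0.19117041] [-3.21240375e-04  7.06551340e-01  7.07661461e-01  5.97019049e-04]
[[321.0, 232.0], [292.0, 232.0], [306.0, 162.0], [306.0, 295.0]]
```

View pics/w2.png

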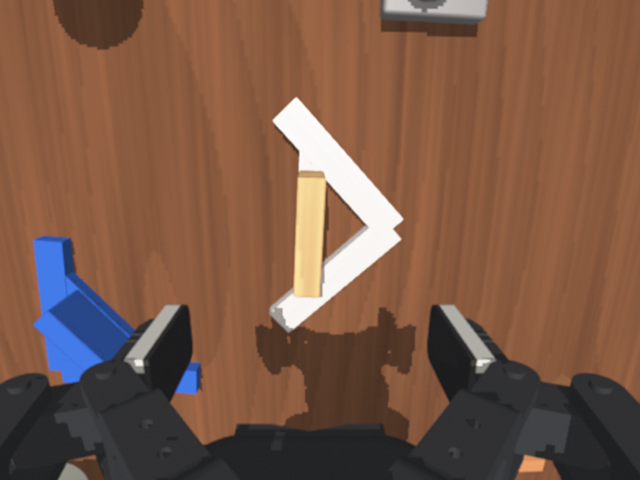

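The wrist view shows the grip top from about (312,178) to (307,297), in line with the square's legs. Next I'll measure it, and the frame from the top and earlier wrist views.

Run:
```python
from h import *
C,im,d=load("wrist")
hsv=cv2.cvtColor(im,cv2.COLOR_RGB2HSV)
m=((hsv[...,0]>10)&(hsv[...,0]<28)&(hsv[...,1]>50)&(hsv[...,2]>200)).astype(np.uint8)
m[:165]=0;m[305:]=0;m[:,:285]=0;m[:,335:]=0
c=max(cv2.findContours(m,0,1)[0],key=cv2.contourArea); r=cv2.minAreaRect(c)
b=onz(C,cv2.boxPoints(r),.058); print(r,b.round(4),b.mean(0).round(4))
w=((hsv[...,1]<50)&(hsv[...,2]>190)).astype(np.uint8); w[:90]=0;w[335:]=0;w[:,:265]=0;w[:,410:]=0
c=max(cv2.findContours(w,0,1)[0],key=cv2.contourArea); r=cv2.minAreaRect(c); b=onz(C,cv2.boxPoints(r),.014); print("legs",b.round(4))
# frame from top
C,im,d=load("top"); hsv=cv2.cvtColor(im,cv2.COLOR_RGB2HSV)
m=((hsv[...,0]>8)&(hsv[...,0]<22)&(hsv[...,2]>190)&(hsv[...,1]>60)).astype(np.uint8)
x0,y0=205,185; mm=np.zeros_like(m);mm[y0:290,x0:345]=m[y0:290,x0:345]
c=max(cv2.findContours(mm,0,1)[0],key=cv2.contourArea)
print("frame poly",[(p[0].tolist(),onz(C,[p[0]],.024)[0,:2].round(4).tolist()) for p in cv2.approxPolyDP(c,2,True)])
cv2.imwrite("pics/frame.png",np.hstack([cv2.resize(im[185:290,205:345,::-1],None,fx=5.7,fy=5.7,interpolation=cv2.INTER_CUBIC)]))
np.save("fr.npy",mm)
```

```text
((308.5013732910156, 235.4737548828125), (27.85618019104004, 122.4095230102539), 3.012787342071533) [[ 0.5549 -0.251   0.058 ]
 [ 0.5603 -0.1605  0.058 ]
 [ 0.5793 -0.1615  0.058 ]
 [ 0.5756 -0.2521  0.058 ]] [ 0.5675 -0.2063  0.058 ]
legs [[ 0.4612 -0.1875  0.014 ]
 [ 0.5582 -0.1078  0.014 ]
 [ 0.6529 -0.2112  0.014 ]
 [ 0.5539 -0.3072  0.014 ]]
frame poly [([214, 245], [0.5525, 0.3289]), ([222, 256], [0.5289, 0.3123]), ([283, 213], [0.6173, 0.1814]), ([321, 278], [0.4787, 0.1039]), ([333, 271], [0.4929, 0.0784]), ([289, 195], [0.6551, 0.1681]), ([276, 201], [0.643, 0.1958]), ([277, 205], [0.6345, 0.1939]), ([274, 202], [0.641, 0.2001])]
```

View pics/frame.png

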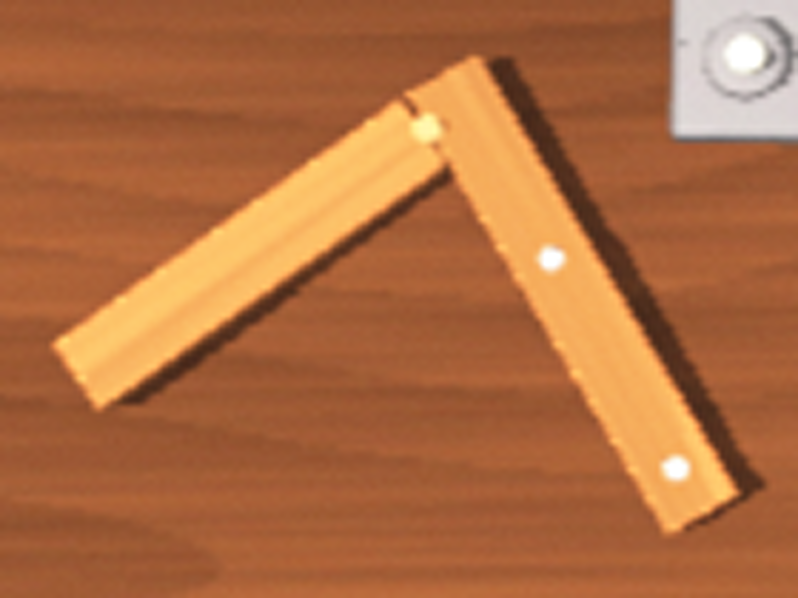

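Emit:
move_arm:
  targets:
    - [-0.11,-0.01,0.35,0.011,-1]
    - [-0.11,-0.01,0.7,0.011,-1]
    - [-0.11,-0.01,0.7,0.011,-1]
    - [-0.11,-0.01,0.7,0.011,-1]

```text
clock: 8.58
ee_pos: [0.5665, -0.2061, 0.1343]
eef_rot: [-0.002, 0.718, 0.696, -0.0]
force: [1.0, -0.4, -0.2]
opening: 0.0854
finger_force: 0.0
```

Emit:
move_arm:
  targets:
    - [0,0,0.35,0,-1]
    - [0,0,0.7,0,-1]
    - [0,0,0.7,0,-1]
    - [0,0,0.7,0,-1]

```text
clock: 8.92
ee_pos: [0.5671, -0.2072, 0.08]
eef_rot: [-0.001, 0.719, 0.695, 0.0]
force: [0.5, -0.4, 0.9]
opening: 0.0858
finger_force: 0.0
```

Emit:
move_arm:
  targets:
    - [0,0,0.35,0,-1]
    - [0,0,0.7,0,-1]
    - [0,0,0.7,0,-1]
    - [0,0,0.7,0,-1]
    - [0,0,0.7,0,-1]
    - [0,0,0.7,0,-1]

```text
clock: 9.42
ee_pos: [0.5685, -0.2087, 0.026]
eef_rot: [0.002, 0.719, 0.695, 0.001]
force: [-0.4, 0.2, 0.3]
opening: 0.0854
finger_force: 0.0
```

Emit:
move_arm:
  targets:
    - [0,0,0.04,0,-0.5]
    - [0,0,0.04,0,0]
    - [0,0,0.04,0,0.3]
    - [0,0,0.04,0,1]
    - [0,0,0.04,0,1]
    - [0,0,0.04,0,1]
    - [0,0,0.04,0,1]
    - [0,0,0.04,0,1]
    - [0,0,0.04,0,1]

```text
clock: 10.17
ee_pos: [0.5671, -0.2084, 0.0204]
eef_rot: [0.0, 0.719, 0.695, 0.0]
force: [0.8, -0.8, 4.2]
opening: 0.0191
finger_force: 59.6
```

Emit:
move_arm:
  targets:
    - [0,0,-0.2,0,1]
    - [0,0,-0.5,0,1]
    - [0,0,-0.8,0,1]
    - [0,0,-1,0,1]
    - [0,0,-1,0,1]

```text
clock: 10.58
ee_pos: [0.5682, -0.2087, 0.1028]
eef_rot: [0.002, 0.719, 0.695, 0.001]
force: [0.8, -0.4, -3.4]
opening: 0.0194
finger_force: 59.5
```

Emit:
move_arm:
  targets:
    - [0.2,-0.04,-0.2,0,1]
    - [0.44,-0.1,-0.3,0,1]
    - [0.66,-0.15,-0.3,0,1]
    - [0.87,-0.2,-0.3,0,1]

```text
clock: 10.92
ee_pos: [0.5522, -0.1372, 0.1228]
eef_rot: [-0.001, 0.719, 0.695, -0.0]
force: [0.8, 0.2, -4.2]
opening: 0.0194
finger_force: 59.6
```

Emit:
move_arm:
  targets:
    - [0.22,-0.05,0,0,1]
    - [0.44,-0.1,0,0,1]
    - [0.66,-0.15,0,0,1]
    - [0.87,-0.2,0,0,1]

```text
clock: 11.25
ee_pos: [0.5382, -0.0671, 0.1222]
eef_rot: [-0.001, 0.719, 0.695, -0.001]
force: [0.3, 0.3, -5.3]
opening: 0.0193
finger_force: 59.6
```

Emit:
move_arm:
  targets:
    - [0.22,-0.05,0,0,1]
    - [0.44,-0.1,0,0,1]
    - [0.66,-0.15,0,0,1]
    - [0.87,-0.2,0,0,1]

```text
clock: 11.58
ee_pos: [0.5247, 0.0028, 0.1223]
eef_rot: [-0.001, 0.719, 0.695, -0.001]
force: [0.0, -0.7, -4.3]
opening: 0.0191
finger_force: 59.6
```

Emit:
move_arm:
  targets:
    - [0.22,-0.05,0,0,1]
    - [0.44,-0.1,0,0,1]
    - [0.66,-0.15,0,0,1]
    - [0.87,-0.2,0,0,1]

```text
clock: 11.92
ee_pos: [0.5111, 0.0728, 0.1223]
eef_rot: [-0.001, 0.719, 0.695, -0.001]
force: [0.4, -0.5, -3.8]
opening: 0.0191
finger_force: 59.6
```

Emit:
move_arm:
  targets:
    - [0.22,-0.05,0,0,1]
    - [0.44,-0.1,0,0,1]
    - [0.66,-0.15,0,0,1]
    - [0.87,-0.2,0,0,1]
    - [0.87,-0.2,0,0,1]

```text
clock: 12.33
ee_pos: [0.497, 0.1462, 0.1227]
eef_rot: [-0.002, 0.718, 0.696, -0.0]
force: [-0.3, 0.8, -2.9]
opening: 0.0188
finger_force: 59.5
```

Emit:
move_arm:
  targets:
    - [0.22,-0.05,0,0.02,1]
    - [0.44,-0.1,0,0.04,1]
    - [0.66,-0.15,0,0.06,1]
    - [0.87,-0.2,0,0.078,1]
    - [0.87,-0.2,0,0.078,1]
    - [0.87,-0.2,0,0.078,1]

```text
clock: 12.83
ee_pos: [0.4844, 0.2127, 0.1228]
eef_rot: [-0.0, 0.798, 0.603, -0.001]
force: [0.9, -1.6, -3.3]
opening: 0.0192
finger_force: 59.5
```

Run:
```python
from h import *
from scipy.spatial.transform import Rotation as Ro
C,im,d=snap("wrist"); s=env.sense(); q=s['eef_rot']; R=Ro.from_quat([q[1],q[2],q[3],q[0]]).as_matrix()
print(s['ee_pos'],R.round(3),"yaw y",np.degrees(np.arctan2(R[1,1],R[0,1])))
cv2.imwrite("pics/w3.png",im[:,:,::-1])
x=np.array([.961,-.2756,0]);y=np.array([.2756,.961,0]);c=np.array([.6159,.1805,.024]); 
print(proj(C,[c,c-.1*(x+y)/2**.5,c-.1*(x-y)/2**.5]).round(0).tolist())
```

```text
[0.48483171 0.21160695 0.12281696] [[ 0.275  0.961 -0.002]
 [ 0.961 -0.275 -0.001]
 [-0.002 -0.001 -1.   ]] yaw y -15.97326907139368
[[525.0, 233.0], [406.0, 334.0], [422.0, 115.0]]
```

View pics/w3.png

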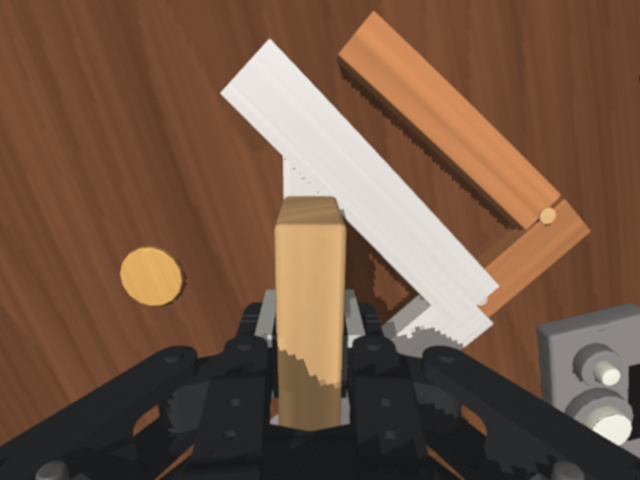

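The wrist view shows the square in hand with its +y leg's outer edge from (270,40) to (498,290), and the frame's inside corner at (523,229) against a predicted (525,233). The disc at (152,276) is clear of the square. Now I'll check how the square sits in the hand.

Run:
```python
from h import *
C,im,d=load("wrist")
hsv=cv2.cvtColor(im,cv2.COLOR_RGB2HSV)
w=((hsv[...,1]<45)&(hsv[...,2]>170)).astype(np.uint8)
# outer edge of +y leg: for each column 290..480 topmost white pixel
pts=[(x,np.where(w[:,x])[0][0]-.5) for x in range(285,470,3) if w[:,x].any()]
P=onz(C,pts,.1164)[:,:2]
vx,vy,x0,y0=cv2.fitLine(P.astype(np.float32),cv2.DIST_HUBER,0,.01,.01).ravel()
a=np.degrees(np.arctan2(vy,vx)); print("edge angle",a,"expect -61")
n=np.array([-np.sin(np.radians(a)),np.cos(np.radians(a))]); t=np.array([.48483,.21161])
print("dist of edge from TCP",abs((np.array([x0,y0])-t)@n),"expect .0601 + offset*.707")
```

```text
edge angle -61.11802 expect -61
dist of edge from TCP 0.060547429809579355 expect .0601 + offset*.707
```

Emit:
move_arm:
  targets:
    - [0.06,0,0.2,0,1]
    - [0.06,0,0.45,0,1]
    - [0.06,0,0.65,0,1]
    - [0.06,0,0.65,0,1]

```text
clock: 13.22
ee_pos: [0.485, 0.2142, 0.0686]
eef_rot: [-0.0, 0.799, 0.601, -0.003]
force: [-1.5, -1.0, -4.6]
opening: 0.0193
finger_force: 59.4
```

Emit:
move_arm:
  targets:
    - [0,0,0.2,0,1]
    - [0,0,0.4,0,1]
    - [0,0,0.5,0,1]
    - [0,0,0.57,0,1]
    - [0,0,0.6,0,1]
    - [0,0,0.6,0,1]

```text
clock: 13.72
ee_pos: [0.4869, 0.2168, 0.0241]
eef_rot: [0.0, 0.799, 0.601, -0.0]
force: [0.4, -0.5, -4.8]
opening: 0.019
finger_force: 59.3
```

Emit:
move_arm:
  targets:
    - [0,0,0.02,0,1]
    - [0,0,0.045,0,1]
    - [0,0,0.045,0,1]
    - [0,0,0.045,0,1]

```text
clock: 14.05
ee_pos: [0.487, 0.2171, 0.0208]
eef_rot: [0.0, 0.799, 0.601, 0.0]
force: [0.1, -1.0, -4.3]
opening: 0.0193
finger_force: 59.3
```

Emit:
move_arm:
  targets:
    - [0,0.05,0,0,1]
    - [0,0.12,0,0,1]
    - [0,0.19,0,0,1]
    - [0,0.26,0,0,1]
    - [0,0.33,0,0,1]
    - [0,0.4,0,0,1]
    - [0,0.46,0,0,1]
    - [0,0.5,0,0,1]
    - [0,0.5,0,0,1]

```text
clock: 14.8
ee_pos: [0.5257, 0.2057, 0.0204]
eef_rot: [0.0, 0.799, 0.601, -0.0]
force: [0.0, -1.1, -3.2]
opening: 0.0193
finger_force: 59.6
```

Emit:
move_arm:
  targets:
    - [0,0.03,0.01,0,1]
    - [0,0.06,0.02,0,1]
    - [0,0.08,0.02,0,1]
    - [0,0.1,0.02,0,1]
    - [0,0.1,0.02,0,1]
    - [0,0.1,0.02,0,1]

```text
clock: 15.3
ee_pos: [0.5308, 0.2053, 0.0203]
eef_rot: [-0.001, 0.798, 0.603, -0.001]
force: [-13.5, -0.3, 18.4]
opening: 0.0198
finger_force: 62.4
```

Emit:
move_arm:
  targets:
    - [0,0.01,-0.01,0,1]
    - [0,0.02,-0.01,0,1]
    - [0,0.03,-0.01,0,1]
    - [0,0.04,-0.01,0,1]
    - [0,0.04,-0.01,0,1]

```text
clock: 15.72
ee_pos: [0.5338, 0.2043, 0.0204]
eef_rot: [-0.001, 0.798, 0.603, -0.001]
force: [-11.1, 1.9, 10.2]
opening: 0.0193
finger_force: 61.3
```

Run:
```python
from h import *
C,im,d=snap("wrist"); s=env.sense(); print(s['ee_pos'],s['force'],s['ft_torque'],s['opening'])
C,im2,d=snap("top"); 
a=cv2.resize(im2[185:290,205:345,::-1],(560,420),interpolation=cv2.INTER_CUBIC)
cv2.imwrite("pics/w4.png",im[:,:,::-1]); cv2.imwrite("pics/t4.png",a)
```

```text
[0.5338142  0.20432278 0.02037904] [-10.9729782    0.44664029   9.64584867] [0.22149591 1.90954985 0.44139761] 0.0195175807676862
```

View pics/w4.png

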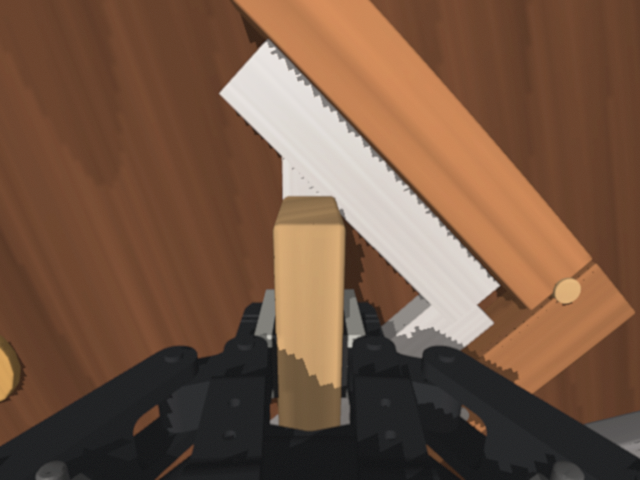

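The wrist view shows the stud lying almost along the leg, with the frame corner near (530,308) and the square's tip near (505,300), so it isn't quite home. I'll push on.

Emit:
move_arm:
  targets:
    - [0,0.01,-0.005,0,1]
    - [0,0.02,-0.01,0,1]
    - [0,0.03,-0.01,0,1]
    - [0,0.04,-0.01,0,1]
    - [0,0.04,-0.01,0,1]
    - [0,0.04,-0.01,0,1]

```text
clock: 16.32
ee_pos: [0.5354, 0.2035, 0.0206]
eef_rot: [-0.001, 0.798, 0.603, -0.002]
force: [-13.4, 1.5, 8.0]
opening: 0.0191
finger_force: 61.2
```

```bash
cat > gap.py <<'E'
from h import *
C,im,d=snap("wrist"); s=env.sense(); print(s['ee_pos'],s['force'])
hsv=cv2.cvtColor(im,cv2.COLOR_RGB2HSV)
w=((hsv[...,1]<45)&(hsv[...,2]>150)).astype(np.uint8)
o=((hsv[...,0]>6)&(hsv[...,0]<20)&(hsv[...,1]>90)&(hsv[...,2]>165)).astype(np.uint8)
A=[];B=[]
for x in range(290,480,3):
    c=np.where(w[:,x])[0]
    if len(c)==0: continue
    A.append((x,c[0]-.5)); k=np.where(o[:c[0],x])[0]
    if len(k): B.append((x,k[-1]+.5))
def line(p,z):
    P=onz(C,p,z)[:,:2].astype(np.float32); vx,vy,x,y=cv2.fitLine(P,cv2.DIST_HUBER,0,.01,.01).ravel(); return np.degrees(np.arctan2(vy,vx)),np.array([x,y])
a,p=line(A,.014);b,q=line(B,.024); n=np.array([np.sin(np.radians(61)),np.cos(np.radians(61))])
print("square edge",a,"stud edge",b,"gap mm",1000*(q-p)@n)
E
python3 gap.py
```

```text
[0.53541012 0.20354017 0.02057532] [-13.39291158   1.31229305   8.14431109]
square edge -60.55185 stud edge -60.411285 gap mm 1.839602826659904
```

Emit:
move_arm:
  targets:
    - [0,0.015,-0.005,0,1]
    - [0,0.03,-0.01,0,1]
    - [0,0.045,-0.01,0,1]
    - [0,0.06,-0.01,0,1]
    - [0,0.06,-0.01,0,1]
    - [0,0.06,-0.01,0,1]
    - [0,0.06,-0.01,0,1]

```text
clock: 16.95
ee_pos: [0.5356, 0.2035, 0.0209]
eef_rot: [-0.003, 0.797, 0.604, -0.005]
force: [-26.7, 3.5, 15.4]
opening: 0.0193
finger_force: 62.2
```

```bash
python3 gap.py
```

```text
[0.53562979 0.20348243 0.02092136] [-26.67081441   3.39515154  15.48465073]
square edge -60.567867 stud edge -60.416065 gap mm 1.7599567036230537
```

Emit:
move_arm:
  targets:
    - [0,0,0,0,1]
    - [0,0,0,0,1]
    - [0,0,0,0,1]
    - [0,0,0,0,1]
    - [0,0,0,0,1]
    - [0,0,0,0,1]
    - [0,0,0,0,1]
    - [0,0,0,0,1]
    - [0,0,0,0,1]
    - [0,0,0,0,1]

```text
clock: 17.83
ee_pos: [0.5356, 0.2035, 0.0209]
eef_rot: [-0.003, 0.797, 0.604, -0.005]
force: [-26.7, 4.1, 14.8]
opening: 0.0197
finger_force: 62.2
```

Run:
```python
from h import *
C,im,d=snap("top"); hsv=cv2.cvtColor(im,cv2.COLOR_RGB2HSV)
cv2.imwrite("pics/t5.png",cv2.resize(im[170:345,195:400,::-1],None,fx=3.4,fy=3.4,interpolation=cv2.INTER_CUBIC))
```

```text
(no output)
```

View pics/t5.png

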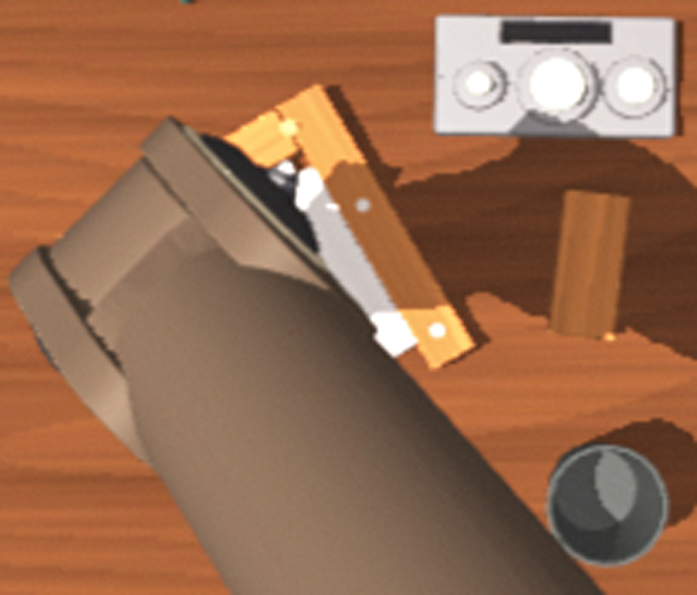

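The top view shows the square's leg flush along the whole plate, from (310,175) to (420,345). The keys are up, and the tin and offcut haven't moved. The push is steady, so I'll hand in.

```bash
python3 -c "
from station import env
print(env.hand_in())"
```

```text
the job is handed in; nothing more can be done
None
```

I handed the job in with all three keys pressed in order and the square still gripped, pressing the corner home against both battens at about 27 N; the interface gave no verdict.

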